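Fit the three-hole tube carrier to the bench shaker

TASK

Mount the tube carrier that has three holes on the bench shaker: turn it until its holes line up with the shaker's three studs, and lower it, keeping hold of it until it rests on the shaker. Leave it flush on the hub with all three studs through its holes, and let go; leave the four-hole carrier and the stack of dishes where they are.

Things in the scene. Friction and masses are not known exactly. Their poses are not given: they have to be found in the camera images.
- drive_unit: Bench shaker, fixed: round white housing 170 mm across, 45 mm high; on it a dark steel hub disc 110 mm across, its flat face 58 mm above the bench. Three upright steel studs, 10 mm thick, tapered tips, stand 14 mm above the hub face on a circle of 42 mm radius, 120 degrees apart, one on the unit's +x axis. Small grey panel on its -x side. Origin: centre of underside, on the bench; z up.
- plate3: Tube carrier to mount, loose, flat on the bench: round dark grey metal plate, 136 mm across, 8 mm thick; three 26 mm through holes on a 42 mm radius, 120 degrees apart, one on its +x axis. Central upright aluminium handle bar: 50 mm along x, 12 mm thick along y, top 50 mm above the underside. Clip prongs near the rim between the holes, 14 mm tall. 0.27-0.44 kg. Origin: centre of underside; z up.
- plate4: The other carrier, to be left alone: same size, material, handle and clips, but with four holes 90 degrees apart, so it does not fit the studs. Loose, flat on the bench. Origin: centre of its underside; handle along x.
- dishes: Stack of three clear lidded culture dishes with pink contents, 92 mm across and 48 mm high, loose on the bench, to be left alone. Origin: centre of its underside.
Mind the look-alikes: they are no part of the job. Leave any red look-alike of the plate3 alone.

How it is judged:
On the way:
1. the three-hole carrier, still held, has been lowered onto the hub's studs (within 22 mm of the hub face, centred within 20 mm) (z of plate3 in the frame of drive_unit below 0.08 m and horizontal distance between plate3 and drive_unit below 0.02 m and contact force between the fingers and plate3 above 0.5 N), for 0.1 s.
At the end, for the whole second after the job is handed in: The three-hole carrier lies at rest, flat (within 4 degrees) on the hub face (underside within 4 mm of it) and centred within 12 mm, so that the studs stand in its holes (horizontal distance between plate3 and drive_unit below 0.012 m and z of plate3 in the frame of drive_unit between 0.054 and 0.062 m and angle between plate3's own z axis and vertical below 0.07 rad and linear speed of plate3 below 0.02 m/s); the robot touches nothing.
It fails at once if the four-hole carrier was moved by more than 30 mm (distance of plate4 from where it was at the start of the episode above 0.03 m).
It fails at once if the dishes were moved by more than 30 mm (distance of dishes from where it was at the start of the episode above 0.03 m).
It also fails if it takes over 40 s, if anything falls off the work surface, if the arm or the gripper's body presses on something with over 40 N, if the wrist force passes 120 N, or if a joint passes its speed limit or range.

ROBOT

A 7-joint arm with a two-finger parallel gripper is mounted at the origin on the work surface. World frame = base frame: x ahead of the robot, y to its left, z up, the work surface at z = 0. Lengths are in m, angles in rad, forces in N, time in s.
With the tool pointing down it reaches from about 0.35 to 0.9 m from the base axis. Payload 8.1 kg.
Tool frame: the origin (TCP) lies midway between the tips of the shut fingers; the grasp point (between the pads) lies 19 mm behind it; z points along the fingers, y is the line along which they close (so a half turn about z gives the same grasp; the last joint's range is limited). The gripper opens to 92 mm and grips with 3 to 60 N. Pads are 19 mm wide; open, the fingers measure 130 mm over their backs; the gripper's body (75 mm by 190 mm) begins 47 mm behind the grasp point.
Start: joints at [-1.383, 0.434, 0.025, 1.573, -0.012, 1.134, -0.075], TCP at [0.179, 0.599, 0.227] pointing down, gripper open.
Joint ranges: [-2.62, 2.62], [-0.44, 2.09], [-1.27, 1.32], [0.08, 2.57], [-1.32, 4.46], [0.12, 2], [-2.74, 2.74]. Speed limits (rad/s): [2.22, 2.22, 3.01, 3.01, 3.14, 3.14, 3.14].

INTERFACE

Orientations are given as a unit quaternion [x, y, z, w].
In Python, from rig import r, vision, find_in, pinpoint gives the robot as it stands.
- The arm moves only by the shell command python3 -m crank 'ROWS'. ROWS is a JSON object of lists of equal length, an entry for each row: "delta_pos": the shift along the tool's x, y, z in units of 1000 mm (1.0 is 1000 mm), a list of three; "delta_rot": the turn, a rotation vector about the tool's x, y, z in units of 2 rad (1.0 is 2 rad), a list of three; "fingers": the gripper's target within -1 to 1 (fully open at 1, half-way at 0, shut at -1). A call has 1 to 20 rows; each row is the pose to reach, as a shift and turn from the pose commanded when the call began, along the tool's axes at that moment; what a row does not reach only later rows make up. A row lasts 1/12 s, in which the tool goes at most 41.7 mm and 7.16 degrees, less where a joint would pass 70% of its speed; a pose out of reach is approached as far as the arm can. A call with a number of a shift or a turn outside -1 to 1 is refused whole. A call with a gripper value outside its range is refused whole. The fingers move at their own pace and stop on an object; the grip force is fixed at half the most. Time passes only in rows, so rows that repeat a pose let the fingers close. It gives the time, the measured TCP pose, the force, the opening and the grip force at its end, in the units of the state.
- r.get_obs(): the state, without advancing time (a new reading comes with each control period).
- vision.get_image(name): name is "scene" or "top" or "wrist"; returns the picture (420x560x3 uint8, red, green, blue); there is no depth.
- vision.get_calibration(name): a dict with "intrinsics" (3x3 intrinsics, pixels), "world_from_camera" (4x4, takes a point from camera to world coordinates); the wrist camera has in their place "mount" (4x4, takes a point from camera to tool coordinates, whose origin is the TCP and whose axes are the flange's). Camera axes: x right, y down, z forward; pixel columns grow to the right and rows downward; lengths in m; the calibration is good to about 2 mm. A picture is of the moment at which its call begins: read the wrist's pose just before it. get_calibration takes no time and is no camera call.
- r.hand_in(): hands the job in; it is judged then, once.
Trained networks look in the newest picture that a camera, given by its name, has taken for a name from the list of things; names that differ only in an ending like _2 or _b are one class to them, and where a whole thing is asked for, a point or a joint stands for the part that bears it (a point fixed in the world has none). Each returns a list of dicts, best first, with "score" (0 to 1); they miss things now and then, are a little off and sometimes report something else, mostly with a low value. They report only what shows in the picture. A call takes as long as a camera call. They do not tell look-alikes from the thing itself.
- find_in(name, camera): "location" ([x, y, z] in m, in world coordinates, good to about 4 mm: the middle of the surface that is visible of it).
- pinpoint(name, camera): "location" ([x, y, z] in m, in world coordinates, good to about 4 mm: a listed point, or the origin of a listed thing).
The state is a dict: "time": time; "joint_positions": joint angles; "dq": joint speeds; "joint_efforts": joint torques, N m; "tcp_pos": TCP position; "eef_rot": TCP orientation; "force": force on the tool from outside, world axes, zero at the start; "ft_torque": the same for the moment, N m; "grip_width": finger opening in m; "finger_force": force on a finger pad.
Only numpy, scipy, OpenCV 4.12 (cv2) and the standard library are available. Lean on these libraries where they do the work, as an engineer would, in place of code of your own. Each camera call takes 0.05 s, during which the arm holds its last target. There are 200 camera calls.

## Working session

There is one attempt and no reset: what is moved stays moved. The work goes in short steps, Python scripts to look and compute and a shell command to move; the robot and the scene stay as the last step left them, time stands still between calls to the robot, and variables do not carry over. Pictures are saved under pics/ and viewed, at most 10 in all, crops included, and the job is handed in when it is done.

```bash
ls; mkdir -p pics; python3 - <<'E'
from rig import r, vision, find_in, pinpoint
import cv2
for c in("scene","top"):
    im=vision.get_image(c); cv2.imwrite(f"pics/{c}0.png",im[:,:,::-1])
    for n in("plate3","plate4","drive_unit","dishes"):
        print(c,n,[(round(d['score'],2),[round(float(v),3) for v in d['location']]) for d in pinpoint(n,c)[:4]])
    print(vision.get_calibration(c))
o=r.get_obs();print(o)
E
```

```text
pics
scene plate3 [(0.94, [0.472, -0.035, -0.001]), (0.94, [0.321, -0.186, 0.001]), (0.89, [0.305, -0.356, -0.005])]
scene plate4 [(0.94, [0.472, -0.035, -0.001]), (0.94, [0.321, -0.186, 0.001]), (0.89, [0.305, -0.356, -0.005])]
scene drive_unit [(0.7, [0.472, 0.272, -0.002])]
scene dishes [(0.77, [0.709, -0.046, -0.002])]
{'intrinsics': array([[442.92368209,   0.        , 277.14364808],
       [  0.        , 442.92368209, 203.24302597],
       [  0.        ,   0.        ,   1.        ]]), 'world_from_camera': array([[ 0.12748902,  0.74852874, -0.65073133,  1.12208836],
       [ 0.99179734, -0.10229369,  0.07664224, -0.10775104],
       [-0.00919679, -0.65516465, -0.75543014,  0.76396586],
       [ 0.        ,  0.        ,  0.        ,  1.        ]])}
top plate3 [(0.95, [0.537, -0.283, 0.001]), (0.82, [0.32, -0.196, 0.0]), (0.78, [0.474, -0.032, 0.001]), (0.62, [0.304, -0.359, -0.003])]
top plate4 [(0.95, [0.537, -0.283, 0.001]), (0.82, [0.32, -0.196, 0.0]), (0.78, [0.474, -0.032, 0.001]), (0.62, [0.304, -0.359, -0.003])]
top drive_unit [(0.94, [0.473, 0.273, -0.002])]
top dishes [(0
[... 490 characters left out ...]
ositions': array([-1.38257749,  0.43453927,  0.02501471,  1.57323503, -0.01159955,
        1.13400062, -0.07509553]), 'dq': array([-0.00052334, -0.0009888 , -0.00059751, -0.00072988,  0.00022482,
        0.0005141 , -0.00076967]), 'joint_efforts': array([-1.27058891e-03, -6.67140770e+01,  9.82969925e-01, -3.14568794e+01,
       -6.06756122e-02,  3.38494778e-02,  4.85856731e-05]), 'tcp_pos': array([0.17924413, 0.59873798, 0.22670402]), 'eef_rot': array([ 1.44944009e-01,  9.89439859e-01, -1.91071419e-05,  8.59576976e-06]), 'force': array([ 0.56564216, -0.14743381, -0.37122955]), 'ft_torque': array([-0.0098852 ,  0.00122928, -0.03263271]), 'finger_force': 0.0, 'grip_width': 0.09208286312463072}
```

View pics/top0.png

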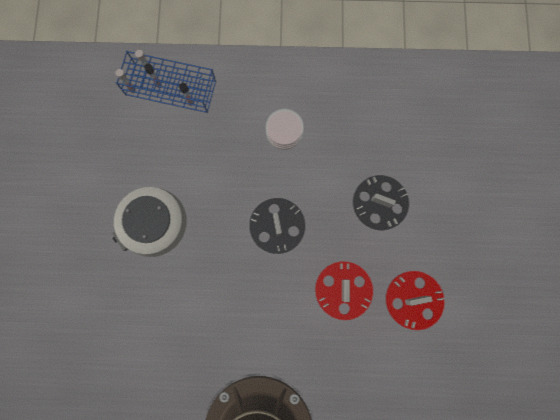

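View pics/scene0.png

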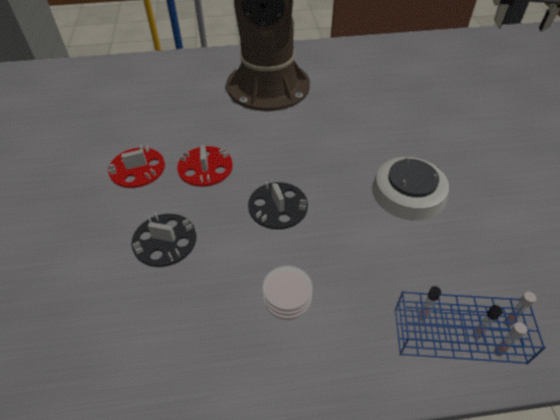

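Top view candidates for plate3:
- (277,225): grey with three holes at (274,209), (264,237) and (293,231).
- (381,203): grey with four holes, so plate4.
- (344,290) and (415,300): red three-hole look-alikes.

The shaker is at (147,220), dishes at (284,128), rack at (168,82). I choose (277,225) and will check it, and the shaker, in one rectified close crop.

```bash
cat > h.py <<'E'
import numpy as np, cv2
from rig import vision
def project(P,K,T):
    P=np.atleast_2d(P); C=(P-T[:3,3])@T[:3,:3]; return C[:,:2]/C[:,2:]*[K[0,0],K[1,1]]+K[:2,2]
def rectify(im,K,T,c,z,half=.1,s=2500):
    """plane z, image centre=c; right=+x, up=+y"""
    n=int(2*half*s); w=[[c[0]+a*half,c[1]+b*half,z] for a,b in((-1,1),(1,1),(1,-1),(-1,-1))]
    H=cv2.getPerspectiveTransform(np.float32([[0,0],[n,0],[n,n],[0,n]]),np.float32(project(w,K,T)))
    return cv2.warpPerspective(im,H,(n,n),flags=cv2.WARP_INVERSE_MAP|cv2.INTER_CUBIC)
def cam(c):
    d=vision.get_calibration(c); return d['intrinsics'],d['world_from_camera']
E
python3 - <<'E'
from h import *
im=cv2.imread('pics/top0.png');K,T=cam('top')
a=rectify(im,K,T,(.473,-.033),.004,half=.08); b=rectify(im,K,T,(.473,.273),.058,half=.08)
cv2.imwrite('pics/rect.png',np.hstack([a,b]))
E
```

```text
(no output)
```

View pics/rect.png

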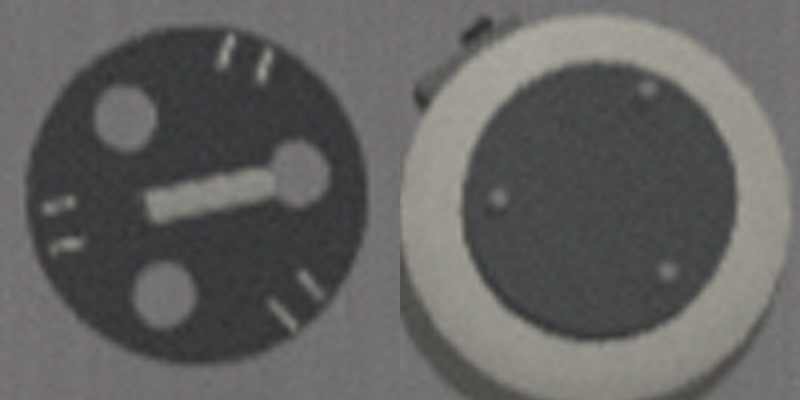

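The crop confirms a grey three-hole plate: holes at (298,175), (125,118) and (165,296), giving a centre of about (0.4714, -0.0315) and yaw of about 12.2°. The studs at (648,88), (498,198) and (668,270) put the hub at about (0.473, 0.273), with stud phase about 66.5° mod 120. I'll turn the carrier by -65.7° (or +54.3°). Moving to hover over the handle now.

```bash
python3 -m crank '{"delta_pos":[[-0.461,-0.519,0.057],[-0.461,-0.519,0.057],[-0.461,-0.519,0.057],[-0.461,-0.519,0.057],[-0.461,-0.519,0.057],[-0.461,-0.519,0.057],[-0.461,-0.519,0.057],[-0.461,-0.519,0.057],[-0.461,-0.519,0.057],[-0.461,-0.519,0.057],[-0.461,-0.519,0.057],[-0.461,-0.519,0.057],[-0.461,-0.519,0.057],[-0.461,-0.519,0.057],[-0.461,-0.519,0.057],[-0.461,-0.519,0.057],[-0.461,-0.519,0.057],[-0.461,-0.519,0.057],[-0.461,-0.519,0.057],[-0.461,-0.519,0.057]],"delta_rot":[[0,0,-0.252],[0,0,-0.252],[0,0,-0.252],[0,0,-0.252],[0,0,-0.252],[0,0,-0.252],[0,0,-0.252],[0,0,-0.252],[0,0,-0.252],[0,0,-0.252],[0,0,-0.252],[0,0,-0.252],[0,0,-0.252],[0,0,-0.252],[0,0,-0.252],[0,0,-0.252],[0,0,-0.252],[0,0,-0.252],[0,0,-0.252],[0,0,-0.252]],"fingers":[-0.2,-0.2,-0.2,-0.2,-0.2,-0.2,-0.2,-0.2,-0.2,-0.2,-0.2,-0.2,-0.2,-0.2,-0.2,-0.2,-0.2,-0.2,-0.2,-0.2]}'
cat >> h.py <<'E'
from rig import r
from scipy.spatial.transform import Rotation as R
def tool():
    o=r.get_obs(); T=np.eye(4); T[:3,:3]=R.from_quat(o['eef_rot']).as_matrix(); T[:3,3]=o['tcp_pos']; return o,T
def wrist(name):
    o,T=tool(); im=vision.get_image('wrist')[:,:,::-1].copy(); d=vision.get_calibration('wrist')
    cv2.imwrite(name,im); return im,d['intrinsics'],T@d['mount'],T,o
def towards(xyz,yaw_y):
    """delta in tool axes to put TCP at xyz with tool y at world yaw (deg)"""
    o,T=tool(); d=T[:3,:3].T@(np.array(xyz)-T[:3,3]); y=np.radians(yaw_y)
    Y=np.array([np.cos(y),np.sin(y),0]); Z=np.array([0,0,-1.]); M=np.c_[np.cross(Y,Z),Y,Z]
    return d.round(4), (R.from_matrix(T[:3,:3].T@M).as_rotvec()/2).round(4)
E
python3 - <<'E'
from h import *
im,K,W,T,o=wrist('pics/w1.png')
print(T.round(3),o['joint_positions'].round(2),o['time'],(T[:3,:3].T@(W-T)[:3,3]).round(3))
a=rectify(im,K,W,(.473,-.033),.004,half=.08); b=rectify(im,K,W,(.473,-.033),.05,half=.08)
cv2.imwrite('pics/rw1.png',np.hstack([a,b]))
E
```

```text
time: 2.17
tcp_pos: [0.4718, -0.0301, 0.1697]
eef_rot: [-0.106, 0.994, 0.0, -0.0]
force: [-0.3, -0.0, -0.7]
grip_width: 0.0363
finger_force: 0.0
[[-0.977 -0.212 -0.     0.472]
 [-0.212  0.977  0.    -0.03 ]
 [ 0.     0.001 -1.     0.17 ]
 [ 0.     0.     0.     1.   ]] [-0.3   0.25  0.3   2.03 -0.1   0.88  1.84] 2.1667 [ 0.075 -0.001 -0.157]
```

View pics/rw1.png

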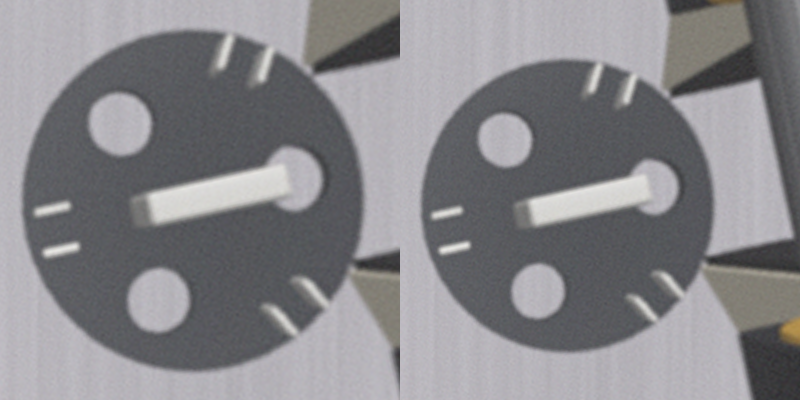

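The wrist view rectified onto the plate shows the disc centred at (193,200) with holes at (294,180), (121,124) and (159,300). That gives (0.470, -0.0325) and yaw 12°, so the tool is nearly right. I'll descend and grip.

```bash
python3 -m crank '{"delta_pos":[[0.002,-0.002,0.03],[0.002,-0.002,0.06],[0.002,-0.002,0.09],[0.002,-0.002,0.12],[0.002,-0.002,0.14],[0.002,-0.002,0.15],[0.002,-0.002,0.15],[0.002,-0.002,0.15],[0.002,-0.002,0.15],[0.002,-0.002,0.15],[0.002,-0.002,0.15],[0.002,-0.002,0.15],[0.002,-0.002,0.15]],"delta_rot":[[0,0,0],[0,0,0],[0,0,0],[0,0,0],[0,0,0],[0,0,0],[0,0,0],[0,0,0],[0,0,0],[0,0,0],[0,0,0],[0,0,0],[0,0,0]],"fingers":[-0.2,-0.2,-0.2,-0.2,-0.2,-0.2,-0.2,-1,-1,-1,-1,-1,-1]}'
python3 -m crank '{"delta_pos":[[0,0,-0.02],[0,0,-0.05],[0,0,-0.08],[0,0,-0.11],[0,0,-0.14],[0,0,-0.14],[0,0,-0.14]],"delta_rot":[[0,0,0],[0,0,0],[0,0,0],[0,0,0],[0,0,0],[0,0,0],[0,0,0]],"fingers":[-1,-1,-1,-1,-1,-1,-1]}'
python3 - <<'E'
from h import *
print(towards((.473,.273,.16),102.2-65.7),towards((.473,.273,.16),102.2+54.3), r.get_obs()['finger_force'])
E
```

```text
time: 3.3
tcp_pos: [0.4712, -0.0325, 0.0207]
eef_rot: [-0.107, 0.994, 0.0, 0.001]
force: [-1.8, 1.9, 9.1]
grip_width: 0.0119
finger_force: 30.0
time: 3.88
tcp_pos: [0.4713, -0.0329, 0.161]
eef_rot: [-0.106, 0.994, 0.0, 0.002]
force: [0.3, 0.7, -4.9]
grip_width: 0.0119
finger_force: 30.0
(array([-0.0664,  0.2986,  0.0012]), array([0.001 , 0.0016, 0.5735])) (array([-0.0664,  0.2986,  0.0012]), array([-0.0009,  0.0016, -0.4737])) 29.99937504529953
```

```bash
python3 -m crank '{"delta_pos":[[-0.006,0.025,0],[-0.012,0.05,0],[-0.018,0.08,0],[-0.024,0.11,0],[-0.03,0.14,0],[-0.036,0.17,0],[-0.043,0.2,0],[-0.05,0.225,0],[-0.055,0.25,0],[-0.06,0.27,0],[-0.063,0.285,0],[-0.065,0.295,0],[-0.066,0.298,0],[-0.066,0.298,0],[-0.066,0.298,0],[-0.066,0.298,0],[-0.066,0.298,0]],"delta_rot":[[0,0,0.03],[0,0,0.07],[0,0,0.12],[0,0,0.17],[0,0,0.22],[0,0,0.27],[0,0,0.32],[0,0,0.37],[0,0,0.42],[0,0,0.47],[0,0,0.52],[0,0,0.56],[0,0,0.573],[0,0,0.573],[0,0,0.573],[0,0,0.573],[0,0,0.573]],"fingers":[-1,-1,-1,-1,-1,-1,-1,-1,-1,-1,-1,-1,-1,-1,-1,-1,-1]}'
python3 - <<'E'
from h import *
im,K,W,T,o=wrist('pics/w2.png')
t=vision.get_image('top')[:,:,::-1].copy(); s=vision.get_image('scene')[:,:,::-1].copy()
Ks,Ts=cam('scene'); u=project([[.473,.273,.1]],Ks,Ts)[0].astype(int)
c=s[max(0,u[1]-100):u[1]+100,max(0,u[0]-130):u[0]+130]; c=cv2.resize(c,(390,300))
cv2.imwrite('pics/c2.png',np.hstack([cv2.resize(im,(400,300)),c]))
print(T[:3,3],o['joint_positions'].round(2),o['finger_force'])
E
```

```text
time: 5.3
tcp_pos: [0.4718, 0.2712, 0.1592]
eef_rot: [0.45, 0.893, -0.0, -0.0]
force: [0.2, -0.8, -4.0]
grip_width: 0.0117
finger_force: 30.0
[0.4717902  0.27119076 0.15923014] [-0.96  0.39  0.45  1.88 -0.21  0.92  0.23] 29.999291002750397
```

View pics/c2.png

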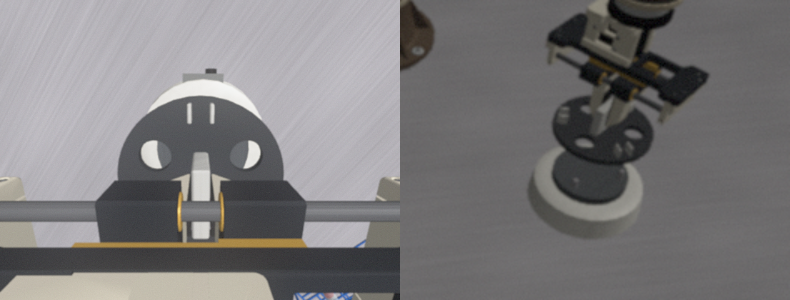

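The plate hangs level. In the wrist view (left) the handle at x≈200 lines up with the shaker's panel at (203,75), which fits the computed yaw. Lowering slowly.

```bash
python3 -m crank '{"delta_pos":[[0,0.002,0.015],[0,0.002,0.03],[0,0.002,0.045],[0,0.002,0.055],[0,0.002,0.06],[0,0.002,0.06],[0,0.002,0.06]],"delta_rot":[[0,0,0],[0,0,0],[0,0,0],[0,0,0],[0,0,0],[0,0,0],[0,0,0]],"fingers":[-1,-1,-1,-1,-1,-1,-1]}'
python3 -m crank '{"delta_pos":[[0,0,0.004],[0,0,0.008],[0,0,0.012],[0,0,0.015],[0,0,0.018],[0,0,0.018],[0,0,0.018],[0,0,0.018]],"delta_rot":[[0,0,0],[0,0,0],[0,0,0],[0,0,0],[0,0,0],[0,0,0],[0,0,0],[0,0,0]],"fingers":[-1,-1,-1,-1,-1,-1,-1,-1]}'
```

```text
time: 6.03
tcp_pos: [0.4738, 0.2733, 0.1]
eef_rot: [0.45, 0.893, 0.0, 0.0]
force: [-0.1, 1.0, -4.9]
grip_width: 0.0116
finger_force: 30.0
time: 6.7
tcp_pos: [0.4737, 0.2734, 0.0818]
eef_rot: [0.45, 0.893, 0.0, 0.0]
force: [-0.3, -0.7, -4.7]
grip_width: 0.012
finger_force: 30.0
```

No contact with the underside at about 0.061, so the studs are already in the holes. Lowering the last millimetres.

```bash
python3 -m crank '{"delta_pos":[[0,0,0.001],[0,0,0.002],[0,0,0.003],[0,0,0.0035],[0,0,0.0035],[0,0,0.0035]],"delta_rot":[[0,0,0],[0,0,0],[0,0,0],[0,0,0],[0,0,0],[0,0,0]],"fingers":[-1,-1,-1,-1,-1,-1]}'
python3 - <<'E'
from h import *
s=vision.get_image('scene')[:,:,::-1].copy(); im=vision.get_image('wrist')[:,:,::-1].copy()
Ks,Ts=cam('scene'); u=project([[.473,.273,.06]],Ks,Ts)[0].astype(int)
c=cv2.resize(s[u[1]-60:u[1]+60,u[0]-80:u[0]+80],(400,300),interpolation=cv2.INTER_CUBIC)
cv2.imwrite('pics/c3.png',np.hstack([cv2.resize(im,(400,300)),c]))
E
```

```text
time: 7.2
tcp_pos: [0.4736, 0.2735, 0.0788]
eef_rot: [0.45, 0.893, 0.0, -0.0]
force: [-2.7, -1.1, 5.7]
grip_width: 0.0117
finger_force: 30.0
```

View pics/c3.png

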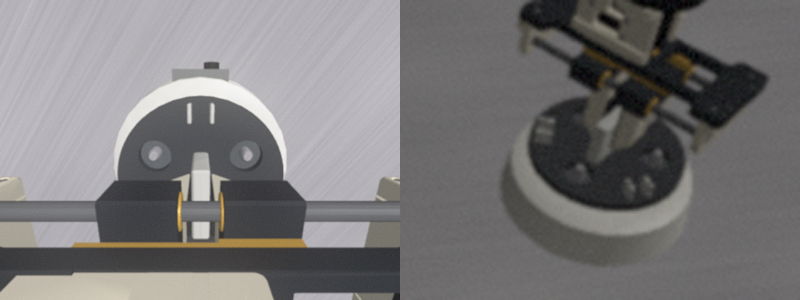

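The plate rests on the hub: force rose to +5.7 N at TCP z 0.0788. Studs show centred in the holes at (155,153) and (246,153). Releasing and retreating straight up.

```bash
python3 -m crank '{"delta_pos":[[0,0,0],[0,0,0],[0,0,0],[0,0,0],[0,0,-0.01],[0,0,-0.03],[0,0,-0.06],[0,0,-0.09],[0,0,-0.12],[0,0,-0.15],[0,0,-0.15],[0,0,-0.15]],"delta_rot":[[0,0,0],[0,0,0],[0,0,0],[0,0,0],[0,0,0],[0,0,0],[0,0,0],[0,0,0],[0,0,0],[0,0,0],[0,0,0],[0,0,0]],"fingers":[-0.2,-0.2,-0.2,-0.2,-0.2,-0.2,-0.2,-0.2,-0.2,-0.2,-0.2,-0.2]}'
python3 - <<'E'
from h import *
s=vision.get_image('scene')[:,:,::-1].copy(); im=vision.get_image('wrist')[:,:,::-1].copy()
Ks,Ts=cam('scene'); u=project([[.473,.273,.06]],Ks,Ts)[0].astype(int)
c=cv2.resize(s[u[1]-60:u[1]+60,u[0]-80:u[0]+80],(400,300),interpolation=cv2.INTER_CUBIC)
cv2.imwrite('pics/c4.png',np.hstack([cv2.resize(im,(400,300)),c]))
E
```

```text
time: 8.3
tcp_pos: [0.4746, 0.2739, 0.2306]
eef_rot: [0.45, 0.893, 0.002, 0.001]
force: [0.1, 0.5, -0.8]
grip_width: 0.0364
finger_force: 0.0
```

View pics/c4.png

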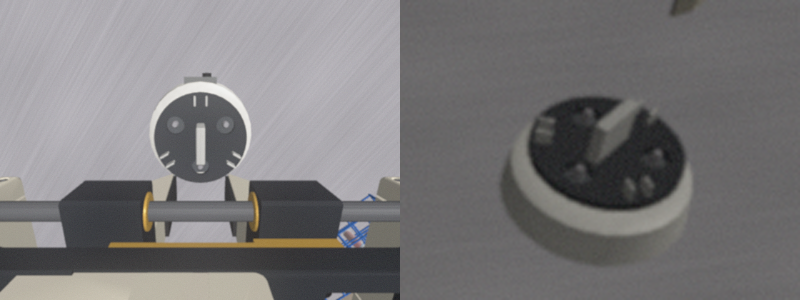

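The carrier sits flat on the hub with studs visible in the holes at (176,125), (225,125) and (200,168), and the gripper is clear.

```bash
python3 -c "
from rig import r
print(r.hand_in())"
```

```text
the job is handed in; nothing more can be done
None
```

The three-hole carrier is mounted flush on the shaker with all three studs through its holes, released and handed in at about 8.4 s; the four-hole carrier and the dishes were never approached, and the hand-in returned no verdict.

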